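# Squeeze a push-fit model container together until it clicks

### The arm

A 7-joint arm with a two-finger parallel gripper is mounted at the origin on the work surface. World frame = base frame: x ahead of the robot, y to its left, z up, the work surface at z = 0. Lengths are in m, angles in rad, forces in N, time in s.
With the tool pointing down it reaches from about 0.4 to 0.85 m from the base axis. Payload 10.4 kg.
Tool frame: the origin (TCP) lies on the mounting face of the last link; the fingertips stand 173 mm ahead of it and the grasp point (between the pads) lies 155 mm ahead of it; z points along the fingers, x is the direction in which the jaws open and shut, and the axes are right-handed (so a half turn about z gives the same grasp; the last joint's range is limited). The gripper opens to 85 mm and grips with 20 to 120 N. Pads are 22 mm wide; open, the fingers measure 114 mm over their backs; the gripper's body (76 mm by 85 mm) begins 54 mm behind the grasp point. The pads swing forward as they close: fully open they stand 13 mm farther back than shut.
Start: joints at [1.099, 0.332, -0.065, 1.46, 0.022, 1.35, -0.088], TCP at [0.271, -0.563, 0.405] pointing down, gripper open.
Joint ranges: [-2.6, 2.6], [-0.5, 2.12], [-1.47, 1.34], [0.16, 2.42], [-1.27, 4.41], [0.06, 2.06], [-2.6, 2.6]. Speed limits (rad/s): [2.22, 2.22, 2.79, 2.79, 3.14, 3.14, 3.14].

### API

Orientations are given as a unit quaternion [w, x, y, z].
In Python, from cell import robot gives the robot as it stands.
- The arm moves only by the shell command python3 -m crank 'ROWS' [OPENING]. ROWS is JSON, a list of rows, each an object with "dp": the shift along the tool's x, y, z in cm, a list of three; "yaw": the turn about the tool's z in rad. A call has exactly 10 rows; each row shifts and turns the commanded pose from where the row before left it, along the tool's axes as they then stand; what a row does not reach is not made up. A row lasts 1/10 s, in which the tool goes at most 50 mm and 8.59 degrees, less where a joint would pass 70% of its speed; a pose out of reach is approached as far as the arm can. A call with a gripper value outside its range is refused whole. OPENING is the opening, from 0 (shut) to 1 (fully open), set as the call begins (- or left out, the last holds). The fingers move at their own pace and stop on an object; the grip force is fixed at half the most. Time passes only in rows, so rows that do not move let the fingers close, or fill a call up. It gives the time, the measured TCP pose, the force and the opening at its end, in the units of the state.
- robot.read_state(): the state, without advancing time (a new reading comes with each control period).
- robot.read_camera(name): name is "scene" or "top" or "wrist"; returns the picture (420x560x3 uint8, red, green, blue); there is no depth.
- robot.camera_params(name): a dict with "camera_matrix" (3x3 intrinsics, pixels), "dist" ([k1, k2, p1, p2, k3] as OpenCV has them; the pictures are not rectified), "R" (3x3) and "t" (3): a world point X has camera coordinates R X + t. Camera axes: x right, y down, z forward; pixel columns grow to the right and rows downward; lengths in m; the calibration is good to about 2 mm. A picture is of the moment at which its call begins: read the wrist's pose just before it. camera_params takes no time and is no camera call; for the wrist camera it gives the pose at the moment of the call.
- robot.close_job(): hands the job in, once; it reports no verdict.
The state is a dict: "time": time; "qpos": joint angles; "joint_velocities": joint speeds; "effort": joint torques, N m; "ee_pos": TCP position; "eef_rot": TCP orientation; "wrist_force": force on the tool from outside, world axes, zero at the start; "moment": the same for the moment, N m; "gripper_width": opening from 0.0 (shut) to 1.0 (fully open).
Only numpy, scipy, OpenCV 4.12 (cv2) and the standard library are available. Lean on these libraries where they do the work, as an engineer would, in place of code of your own. Each camera call takes 0.05 s, during which the arm holds its last target.

### The job

Stand the half-assembled model container on the bed of the bench squeezer, between the pads, its long sides facing them. Bring the two handles together gently until the halves of the container snap shut, and stop as soon as you feel it give: squeezing on crushes the plastic. Then let the handles spring open, lift the container out and stand it back on a free spot of the cutting mat, leaving the jar, dropper bottle, tub and brush alone.

Things in the scene. Friction and masses are not known exactly. Their poses are not given: they have to be found in the camera images.
- container_mid (a point): Grey plastic model container, 48 mm long (x), 36 tall (z), 30 wide (y) when shut, ribbed long sides, about 70 g; two halves split lengthwise, now 5.2 mm apart (35 mm overall), upright on the mat (2 mm thick). Point: mid length, 18 mm above its underside, on the split face of the -y half, which fills y -15 to 0 mm. Lift it by its two ends (along x), not by the ribbed sides.
- half_side (a point): Middle of the outer ribbed face of the container's other (+y) half; axes as container_mid, from which it lies 20.2 mm in +y at the start, 15 mm when shut. Pushed together, the halves resist up to a peak of about 14 N in the first 2 mm, then give: past 4 mm the snap pulls them shut and holds them. More than 25 N on them crushes the plastic.
- press_bed (a point): Centre of the top of the bench squeezer's plywood bed (52 mm along x, 46 along y), 20 mm above the bench: the container stands here, length along x. The squeezer is fixed to the bench: grey plate, two dark steel levers hinged on upright pins at its +x end (100 mm from here, 14 mm either side of the middle), black handles at its -x end. Levers' tops are 46 mm above the bench.
- left_pad (a point): Middle of the flat steel pad's face on the +y lever, 18 mm wide, 16 tall, 18 mm above the bed. Open, it stands 25 mm from the bed's middle. Each lever's inner side is 35 mm from the middle beside the container (from 42 mm before the bed's centre to 68 mm beyond).
- right_pad (a point): Middle of the seat of the -y lever's pad, 30 mm from the bed's middle when open. This pad, as large as the other, sits on a set screw with a brass head: its face is 0 to 8 mm nearer the middle than this point, differently each time and not measured. So, open, it stands 22 to 30 mm from the middle and the pads are 47 to 55 mm apart.
- press_grip (a point): Midway between the two black handles, 72 mm from the bed's centre towards -x, 40 mm above the bench; axes as the bed's. Handles run along x from 12 mm beyond this point to 47 mm before it, each 10 mm thick, 18 tall (30 to 48 mm above the bench), with free space under and beside; open, 69 mm across their outsides here. Squeeze here along y, a finger outside each handle.
- left_lever (a joint): Angle of the +y lever, rad: 0 open, at most 0.14, growing as its handle closes. A spring holds it open (1.3 N at the handle, 1.7 N closed). Force on a handle at press_grip is multiplied by 1.7 at the pads, so the snap's peak is felt as 9 to 10 N on each handle, and 25 N at the pads as about 16 N. It gives between 0.07 and 0.13 rad if both levers move alike.
- right_lever (a joint): The same for the -y lever, which carries the set screw; 0 open.
- mat_mid (a point): Centre of the top of the dark green cutting mat, 400 mm along x, 440 along y, 2 mm thick, flat on the bench; fixed.
- paint_jar: Glass paint jar with a white lid, 42 mm across, 45 tall, on the mat; a bystander. Origin at its underside.
- dropper: White dropper bottle, 25 mm across, 80 tall, on the mat; a bystander. Origin at its underside.
- grit_tub: Small clear open tub of brown grit, 48 mm across, 26 tall, on the mat; a bystander. Origin at its underside.
- brush: Fine paint brush, 170 mm long, lying on the bench along its x; a bystander. Origin at its middle, underside.
Not all that is in view belongs to the job. Leave any green, orange or purple look-alike of the part that bears container_mid alone.

How it is judged:
By the outcome, as a careful person would: the job done as asked, in the order asked, and still so for the second after the job is handed in, with the robot touching nothing.
It also fails if it takes over 69 s, if anything falls off the work surface, if the arm or the gripper's body presses on something with over 40 N, if the wrist force passes 120 N, or if a joint passes its speed limit or range.

## Working session

There is one attempt and no reset: what is moved stays moved. The work goes in short steps, Python scripts to look and compute and a shell command to move; the robot and the scene stay as the last step left them, time stands still between calls to the robot, and variables do not carry over. Pictures are saved under pics/ and viewed, and the job is handed in when it is done.

```bash
ls; mkdir -p pics
python3 - <<'E'
from cell import robot
import cv2
s=robot.read_state(); print({k:s[k] for k in s})
for n in("scene","top","wrist"):
    p=robot.camera_params(n); print(n,p)
    cv2.imwrite(f"pics/a_{n}.png",robot.read_camera(n)[:,:,::-1])
E
```

```text
pics
{'time': 0.0, 'qpos': array([ 1.09937489,  0.33284738, -0.0646796 ,  1.46092162,  0.02159798,
        1.34992505, -0.08851691]), 'joint_velocities': array([ 0.00110758,  0.00066742,  0.00074058, -0.00054598, -0.00109273,
       -0.00173229,  0.00015169]), 'effort': array([-5.79348907e-04, -6.25443435e+01,  4.91358095e-02, -3.91604948e+01,
        1.61987019e-02,  1.01132621e-02,  3.45748117e-05]), 'ee_pos': array([ 0.27112867, -0.56298345,  0.40394042]), 'eef_rot': array([-3.43511493e-04,  8.46725698e-01, -5.32029227e-01, -6.13442705e-04]), 'wrist_force': array([0.35114034, 0.40173476, 0.12238364]), 'moment': array([-0.03653759, -0.01851726,  0.01944394]), 'gripper_width': 1.0013792300285032}
scene {'camera_matrix': array([[471.91267466,   0.        , 275.87913773],
       [  0.        , 471.91267466, 207.52381537],
       [  0.        ,   0.        ,   1.        ]]), 'dist': array([-0.10659867,  0.        ,  0.        ,  0.        ,  0.        ]), 'R': array([[-0.82933386,  0.55862914, -0.01178267],
       [ 0.36220453,  0.52142843, -0.77260616],
       [-0.42545649, -0.6450161
[... 296 characters left out ...]
     ,  0.        ,  0.        ]), 'R': array([[-0.02674156, -0.99960972,  0.00808117],
       [-0.99702914,  0.02608663, -0.07247329],
       [ 0.0722342 , -0.00999521, -0.99733761]]), 't': array([0.03720261, 0.5329786 , 1.08991897])}
wrist {'camera_matrix': array([[319.77789829,   0.        , 283.01437021],
       [  0.        , 319.77789829, 207.33694762],
       [  0.        ,   0.        ,   1.        ]]), 'dist': array([-0.03128739,  0.        ,  0.        ,  0.        ,  0.        ]), 'R': array([[ 0.43319154, -0.90130131, -0.0010198 ],
       [-0.86443293, -0.41579131,  0.28261863],
       [-0.25514856, -0.12154646, -0.95923181]]), 't': array([-0.62422859, -0.03505448,  0.37907727])}
```

View pics/a_scene.png

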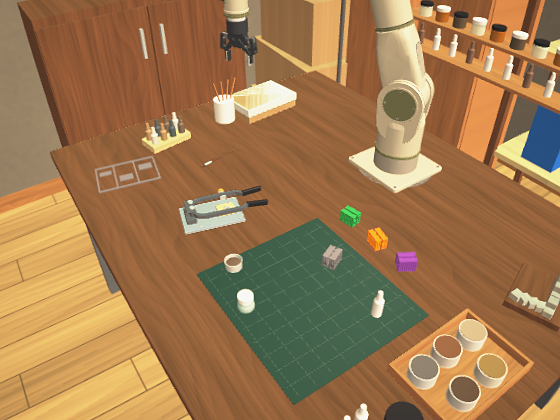

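View pics/a_top.png

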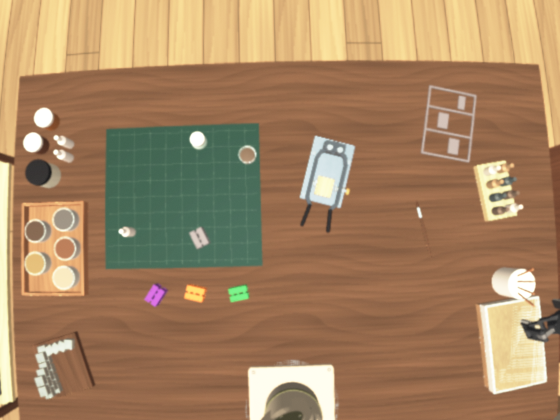

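View pics/a_wrist.png

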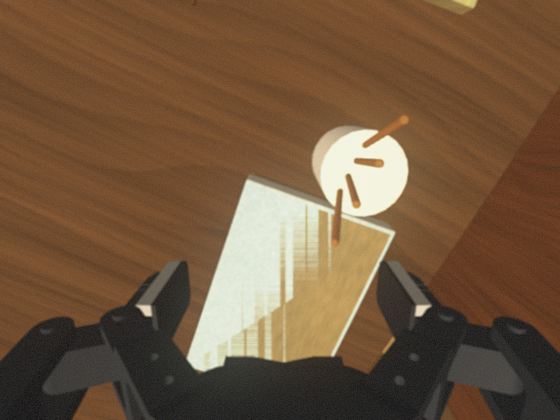

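```bash
cat > h.py <<'E'
import numpy as np, cv2
from cell import robot
def cast(p,uv,z):
    uv=np.array(uv,float).reshape(-1,1,2)
    n=cv2.undistortPoints(uv,p["camera_matrix"],np.array(p["dist"])).reshape(-1,2)
    d=np.c_[n,np.ones(len(n))]@np.array(p["R"]); c=-np.array(p["R"]).T@np.array(p["t"])
    return c+d*((z-c[2])/d[:,2])[:,None]
def proj(p,X):
    return cv2.projectPoints(np.array(X,float).reshape(-1,1,3),cv2.Rodrigues(np.array(p["R"]))[0],np.array(p["t"]),p["camera_matrix"],np.array(p["dist"]))[0].reshape(-1,2)
def snap(n,f):
    p=robot.camera_params(n); im=robot.read_camera(n)[:,:,::-1].copy(); cv2.imwrite(f"pics/{f}.png",im)
    np.savez(f"pics/{f}.npz",**{k:np.array(p[k]) for k in p}); return p,im
def crop(im,x,y,w,h,k,f): cv2.imwrite(f"pics/{f}.png",cv2.resize(im[y:y+h,x:x+w],None,fx=k,fy=k,interpolation=cv2.INTER_CUBIC))
def tool():
    s=robot.read_state(); w,x,y,z=s["eef_rot"]
    from scipy.spatial.transform import Rotation as Ro
    return np.array(s["ee_pos"]),Ro.from_quat([x,y,z,w]).as_matrix(),s
E
python3 - <<'E'
from h import *
im=cv2.imread("pics/a_top.png")
crop(im,290,125,80,115,6,"b_press"); crop(im,90,200,180,110,4,"b_cont")
p=robot.camera_params("top")
print(cast(p,[(199,237),(126,231),(198,141),(247,155),(327,185),(340,150),(305,225),(329,231),(423,223)],0.02).round(3))
E
```

```text
[[ 0.472  0.238  0.02 ]
 [ 0.493  0.441  0.02 ]
 [ 0.737  0.238  0.02 ]
 [ 0.693  0.103  0.02 ]
 [ 0.605 -0.114  0.02 ]
 [ 0.701 -0.154  0.02 ]
 [ 0.497 -0.05   0.02 ]
 [ 0.479 -0.115  0.02 ]
 [ 0.493 -0.378  0.02 ]]
```

View pics/b_press.png

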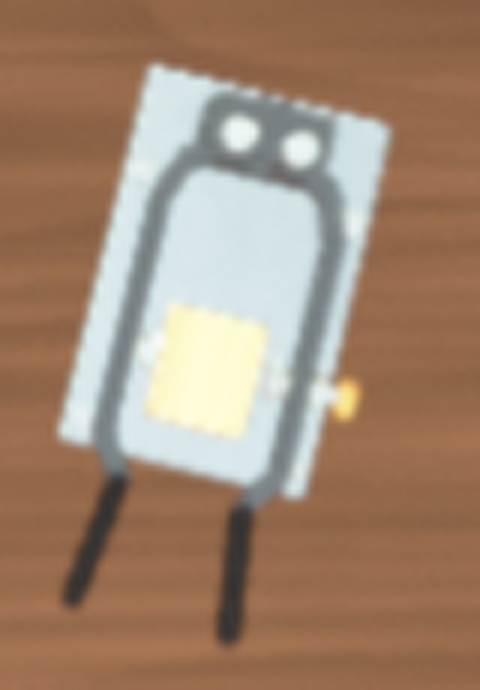

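View pics/b_cont.png

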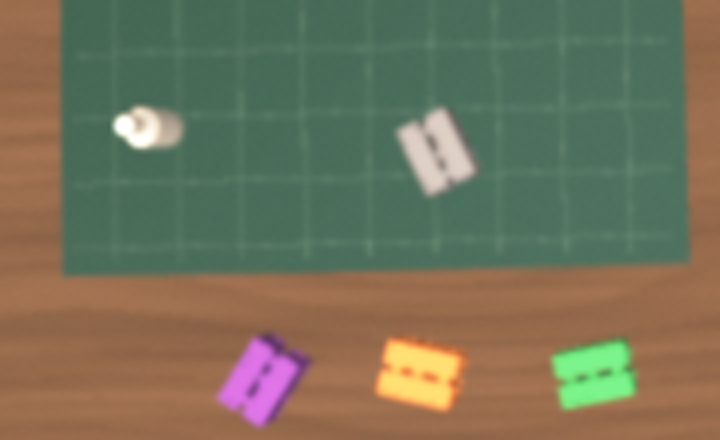

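Run:
```python
from h import *
im=cv2.imread("pics/a_top.png"); p=robot.camera_params("top"); hsv=cv2.cvtColor(im,cv2.COLOR_BGR2HSV)
def comp(m,x,y,w,h):
    mm=np.zeros_like(m); mm[y:y+h,x:x+w]=m[y:y+h,x:x+w]
    c=max(cv2.findContours(mm,cv2.RETR_EXTERNAL,cv2.CHAIN_APPROX_NONE)[0],key=cv2.contourArea); return c
# bed
m=cv2.inRange(hsv,(15,50,180),(35,255,255)); c=comp(m,305,165,35,40)
r=cv2.minAreaRect(cast(p,c,0.02)[:,:2].astype(np.float32)*1000); print("bed",r)
# container
m=cv2.inRange(hsv,(0,0,110),(180,60,255)); c=comp(m,180,220,40,40)
P=cast(p,c,0.038)[:,:2].astype(np.float32)*1000; print("cont",cv2.minAreaRect(P))
# pins
print("pins",cast(p,[(290+240/6-.5,125+133/6-.5),(290+300/6-.5,125+149/6-.5)],0.05).round(4))
q=robot.camera_params("wrist"); c=-q["R"].T@q["t"]; T,R,s=tool(); print("cam in tool",R.T@(c-T),"\n",R.T@q["R"].T); print(np.degrees(np.arctan2(R[1,0],R[0,0])))
```

```text
bed ((605.2852172851562, -87.82754516601562), (4.654153347015381, 46.29840850830078), 74.0260238647461)
cont ((470.6776428222656, 234.2957305908203), (56.356475830078125, 45.49020004272461), 25.692663192749023)
pins [[ 0.7043 -0.121   0.05  ]
 [ 0.6964 -0.1477  0.05  ]]
cam in tool [-0.00018044 -0.07300157  0.0310728 ] 
 [[ 9.99999596e-01 -8.96081736e-04  7.29726388e-05]
 [ 8.38943104e-04  9.59245913e-01  2.82571361e-01]
 [-3.23205741e-04 -2.82571185e-01  9.59246277e-01]]
-64.2817911724181
```

```bash
cat >> h.py <<'E'
def go(x,y,z,a=None):
    "total shift in tool axes (cm) to reach TCP x,y,z, with present yaw; and with yaw a (deg, tool x heading)"
    T,R,s=tool(); b=np.degrees(np.arctan2(R[1,0],R[0,0])); d=np.array([x,y,z])-T
    for ang in ([b] if a is None else [b,a]):
        c,sn=np.cos(np.radians(ang)),np.sin(np.radians(ang))
        print("heading %.2f: dp cm"%ang,(100*np.array([d[0]*c+d[1]*sn,d[0]*sn-d[1]*c,-d[2]])).round(2))
    if a is not None: print("yaw rad %.4f"%np.radians(-((a-b+180)%360-180)))
    print("t %.2f"%s["time"],"F",np.round(s["wrist_force"],1),"w %.4f"%s["gripper_width"],"pos",T.round(4))
E
python3 -c "
from h import *
go(.59,-.107,.30,-16)"
```

```text
heading -64.28: dp cm [-27.25 -48.51  10.41]
heading -16.00: dp cm [ 18.08 -52.62  10.41]
yaw rad -0.8427
t 0.15 F [ 1.1 -0.1  0.2] w 1.0042 pos [ 0.2712 -0.563   0.4041]
```

```bash
python3 -m crank '[{"dp":[-2.27,-4.04,0.87],"yaw":0},{"dp":[-2.27,-4.04,0.87],"yaw":0},{"dp":[-2.27,-4.04,0.87],"yaw":0},{"dp":[-2.27,-4.04,0.87],"yaw":0},{"dp":[-2.27,-4.04,0.87],"yaw":0},{"dp":[-2.27,-4.04,0.87],"yaw":0},{"dp":[-2.27,-4.04,0.87],"yaw":0},{"dp":[-2.27,-4.04,0.87],"yaw":0},{"dp":[-2.27,-4.04,0.87],"yaw":0},{"dp":[-2.27,-4.04,0.87],"yaw":0}]'
python3 -m crank '[{"dp":[-2.27,-4.04,0.87],"yaw":0},{"dp":[-2.27,-4.04,0.87],"yaw":0},{"dp":[0,0,0],"yaw":-0.14},{"dp":[0,0,0],"yaw":-0.14},{"dp":[0,0,0],"yaw":-0.14},{"dp":[0,0,0],"yaw":-0.14},{"dp":[0,0,0],"yaw":-0.14},{"dp":[0,0,0],"yaw":-0.14},{"dp":[0,0,0],"yaw":0},{"dp":[0,0,0],"yaw":0}]'
python3 -c "
from h import *
go(.47,.234,.30,22)
p,im=snap('wrist','c_press')"
```

```text
time: 1.15
ee_pos: [0.5374, -0.1817, 0.3174]
eef_rot: [0.0, 0.847, -0.532, 0.0]
wrist_force: [0.8, -1.1, 0.8]
gripper_width: 1.0
time: 2.15
ee_pos: [0.5897, -0.1075, 0.3001]
eef_rot: [-0.0, 0.99, -0.143, -0.0]
wrist_force: [0.0, -0.1, 0.1]
gripper_width: 1.003
heading -16.41: dp cm [-2.113e+01 -2.937e+01  1.000e-02]
heading 22.00: dp cm [ 1.690e+00 -3.614e+01  1.000e-02]
yaw rad -0.6704
t 2.15 F [ 0.  -0.1  0.1] w 1.0028 pos [ 0.5897 -0.1075  0.3001]
```

View pics/c_press.png

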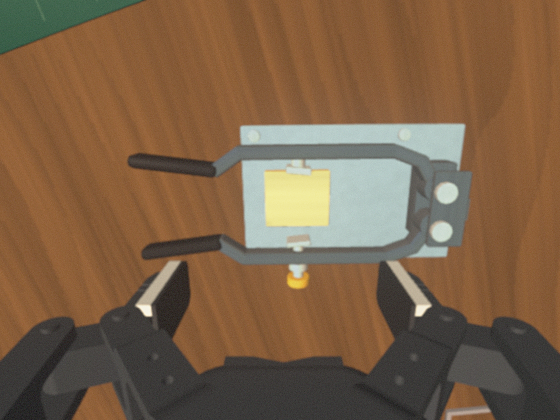

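Run:
```python
from h import *
im=cv2.imread("pics/c_press.png"); p=dict(np.load("pics/c_press.npz")); hsv=cv2.cvtColor(im,cv2.COLOR_BGR2HSV)
m=cv2.inRange(hsv,(22,70,150),(35,255,255)); m[250:]=0
c=max(cv2.findContours(m,cv2.RETR_EXTERNAL,cv2.CHAIN_APPROX_NONE)[0],key=cv2.contourArea)
P=cast(p,c,0.02)[:,:2].astype(np.float32)*1000; r=cv2.minAreaRect(P); print("bed",r, cv2.boundingRect(c))
# pins circles
g=cv2.inRange(hsv,(0,0,185),(180,40,255)); 
for c in cv2.findContours(g[:, 420:470].copy(),cv2.RETR_EXTERNAL,cv2.CHAIN_APPROX_NONE)[0]:
    if cv2.contourArea(c)>150:
        (u,v),rr=cv2.minEnclosingCircle(c); print(u+420,v,rr,cast(p,[(u+420,v)],0.05).round(4))
crop(im,120,110,360,190,2.2,"c_press_z"); crop(im,240,150,110,150,5,"c_pads")
```

```text
bed ((603.05908203125, -104.1338882446289), (45.82361602783203, 51.35902786254883), 73.8128662109375) (265, 170, 65, 56)
432.5 251.5 12.980854988098145 [[ 0.6904 -0.1647  0.05  ]]
441.2142848968506 231.14285278320312 10.278122901916504 [[ 0.6992 -0.1503  0.05  ]]
446.6578941345215 192.65789794921875 10.921947479248047 [[ 0.7072 -0.1223  0.05  ]]
441.5 140.93243408203125 26.7600040435791 [[ 0.7091 -0.0852  0.05  ]]
```

View pics/c_press_z.png

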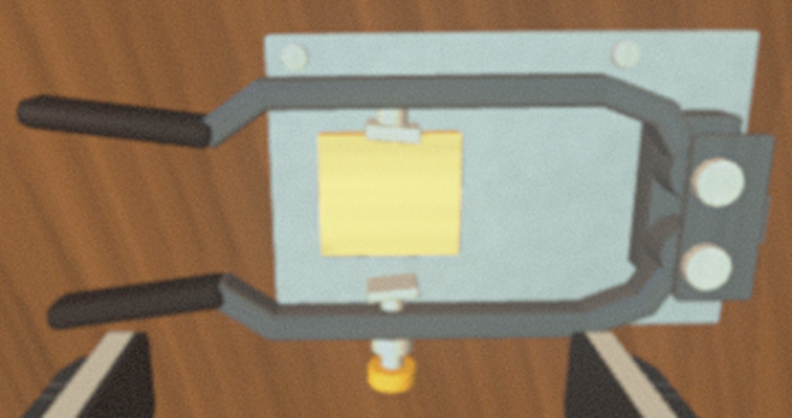

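View pics/c_pads.png

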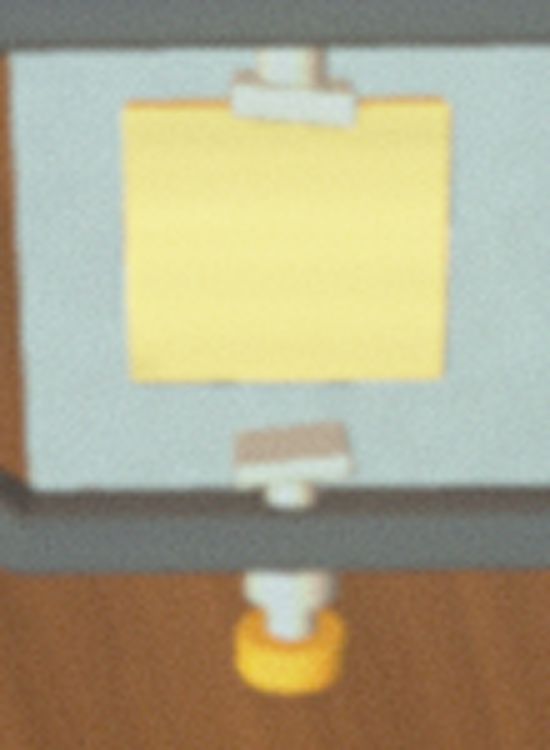

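Run:
```python
from h import *
p=dict(np.load("pics/c_press.npz")); a=np.radians(-16.19); C=np.array([.6031,-.1041])
X=np.array([np.cos(a),np.sin(a)]);Y=np.array([-X[1],X[0]])
P=cast(p,[(286.4,171.6),(311,175),(288,243.6),(310,241),(441.2,231.1),(446.7,192.7)],.046)[:,:2]-C
print(np.c_[P@X,P@Y].round(4)*1000)
print("at50"); P=cast(p,[(441.2,231.1),(446.7,192.7)],.05)[:,:2]-C; print(np.c_[P@X,P@Y].round(4)*1000)
```

```text
[[ -8.7  26.3]
 [  8.6  23.8]
 [ -7.6 -28.4]
 [  8.9 -26.4]
 [107.2 -19. ]
 [107.2  10.6]]
at50
[[105.1 -17.5]
 [105.1  11.6]]
```

```bash
python3 -m crank '[{"dp":[-2.11,-2.94,0],"yaw":0},{"dp":[-2.11,-2.94,0],"yaw":0},{"dp":[-2.11,-2.94,0],"yaw":0},{"dp":[-2.11,-2.94,0],"yaw":0},{"dp":[-2.11,-2.94,0],"yaw":0},{"dp":[-2.11,-2.94,0],"yaw":0},{"dp":[-2.11,-2.94,0],"yaw":0},{"dp":[-2.11,-2.94,0],"yaw":0},{"dp":[-2.11,-2.94,0],"yaw":0},{"dp":[-2.11,-2.94,0],"yaw":0}]'
python3 -m crank '[{"dp":[0,0,0.5],"yaw":-0.134},{"dp":[0,0,0.5],"yaw":-0.134},{"dp":[0,0,0.5],"yaw":-0.134},{"dp":[0,0,0.5],"yaw":-0.134},{"dp":[0,0,0.5],"yaw":-0.134},{"dp":[0,0,0.5],"yaw":0},{"dp":[0,0,0],"yaw":0},{"dp":[0,0,0],"yaw":0},{"dp":[0,0,0],"yaw":0},{"dp":[0,0,0],"yaw":0}]'
python3 - <<'E'
from h import *
p,im=snap('wrist','d_cont')
T,R,s=tool();print(T)
crop(im,120,80,320,240,2.5,"d_z")
E
```

```text
time: 3.2
ee_pos: [0.4683, 0.235, 0.3005]
eef_rot: [0.0, 0.99, -0.142, 0.0]
wrist_force: [1.3, 0.9, 0.0]
gripper_width: 0.999
time: 4.2
ee_pos: [0.469, 0.2339, 0.2706]
eef_rot: [0.0, 0.981, 0.192, 0.0]
wrist_force: [-0.5, 0.3, -1.2]
gripper_width: 1.003
[0.46897929 0.23385903 0.27054568]
```

View pics/d_z.png

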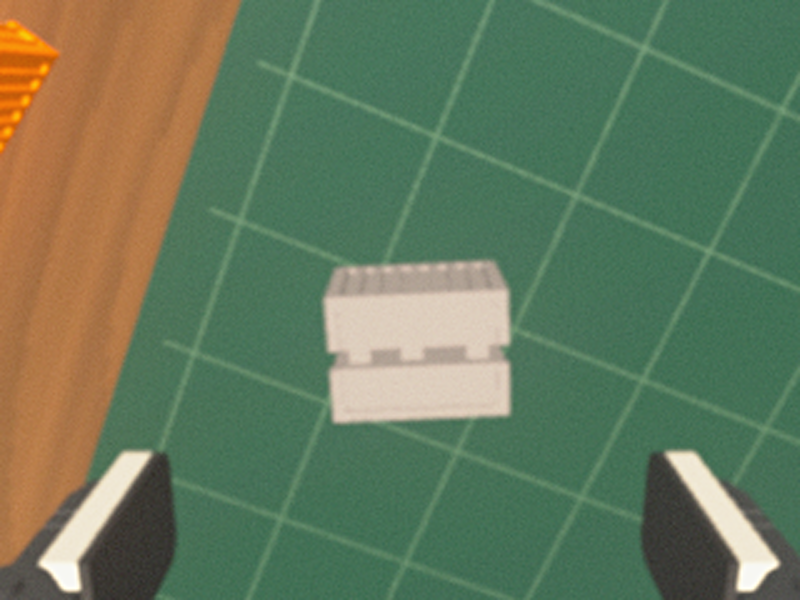

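Run:
```python
from h import *
p=dict(np.load("pics/d_cont.npz"))
uv=np.array([(325,297),(508,287),(511,414),(333,423)])/2.5+[120-.3,80-.3]
P=cast(p,uv,.038)[:,:2]; print(P.round(4)*1000); C=P.mean(0)
print("C",C, [np.linalg.norm(P[i]-P[(i+1)%4])*1000 for i in range(4)])
for i,j in((0,1),(3,2)): d=P[j]-P[i]; print(np.degrees(np.arctan2(d[1],d[0])))
go(C[0],C[1],.28,24)
T,R,s=tool()
# fingertip view: project pads?
```

```text
[[443.  243.4]
 [486.1 263.9]
 [501.4 231.6]
 [457.4 210.9]]
C [0.47197725 0.23743628] [np.float64(47.696859048449895), np.float64(35.733787293369026), np.float64(48.65843477720561), np.float64(35.65049161349786)]
25.33086050058769
25.22018674572065
heading 22.17: dp cm [ 0.41 -0.22 -0.95]
heading 24.00: dp cm [ 0.42 -0.2  -0.95]
yaw rad -0.0319
t 4.25 F [ 0.5 -0.2 -0.2] w 0.9968 pos [0.469  0.2339 0.2705]
```

```bash
python3 -m crank '[{"dp":[0.41,-0.2,0],"yaw":-0.055},{"dp":[0,0,0],"yaw":0},{"dp":[0,0,1.85],"yaw":0},{"dp":[0,0,1.85],"yaw":0},{"dp":[0,0,1.85],"yaw":0},{"dp":[0,0,1.85],"yaw":0},{"dp":[0,0,1.25],"yaw":0},{"dp":[0,0,0.6],"yaw":0},{"dp":[0,0,0],"yaw":0},{"dp":[0,0,0],"yaw":0}]'
python3 - <<'E'
from h import *
p,im=snap('wrist','e_low')
go(.472,.2374,.178,25.3)
E
```

```text
time: 5.25
ee_pos: [0.4722, 0.2374, 0.1784]
eef_rot: [-0.0, 0.976, 0.22, 0.0]
wrist_force: [-1.2, 0.8, 0.6]
gripper_width: 1.003
heading 25.37: dp cm [-0.03 -0.01  0.06]
heading 25.30: dp cm [-0.03 -0.01  0.06]
yaw rad 0.0012
t 5.30 F [-0.5  0.2  0.5] w 0.9959 pos [0.4723 0.2374 0.1786]
```

View pics/e_low.png

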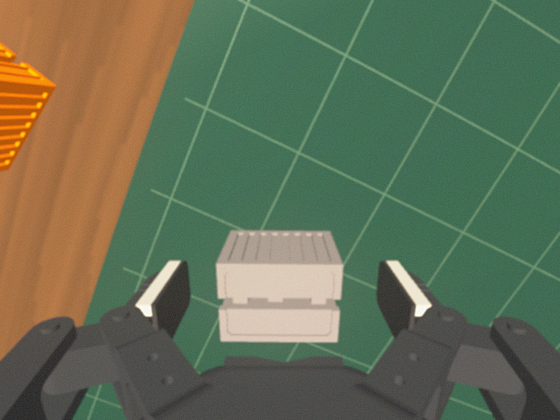

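```bash
python3 - <<'E'
from h import *
p=dict(np.load("pics/e_low.npz"))
P=cast(p,[(217,263),(342,264.5),(339,341),(221,341)],.038); T,R,s=tool()
print(((P-T)@R).round(4)*1000)
E
python3 -m crank '[{"dp":[0,0,0],"yaw":0},{"dp":[0,0,0],"yaw":0},{"dp":[0,0,0],"yaw":0},{"dp":[0,0,0],"yaw":0},{"dp":[0,0,0],"yaw":0},{"dp":[0,0,0],"yaw":0},{"dp":[0,0,0],"yaw":0},{"dp":[0,0,0],"yaw":0},{"dp":[0,0,0],"yaw":0},{"dp":[0,0,0],"yaw":0}]' 0.4
python3 - <<'E'
from h import *
p,im=snap('wrist','f_grip')
go(.6031,-.1041,.30,-16.2)
E
```

```text
[[-23.9 -18.  140.5]
 [ 23.2 -17.4 140.6]
 [ 23.9  17.3 140.6]
 [-24.5  17.2 140.5]]
time: 6.3
ee_pos: [0.4722, 0.2373, 0.1784]
eef_rot: [0.0, 0.976, 0.22, 0.0]
wrist_force: [-0.3, -0.8, 5.3]
gripper_width: 0.551
heading 25.38: dp cm [ -2.81  36.46 -12.16]
heading -16.20: dp cm [ 22.09  29.14 -12.16]
yaw rad 0.7257
t 6.35 F [-0.5 -0.6  5.3] w 0.5546 pos [0.4722 0.2373 0.1784]
```

View pics/f_grip.png

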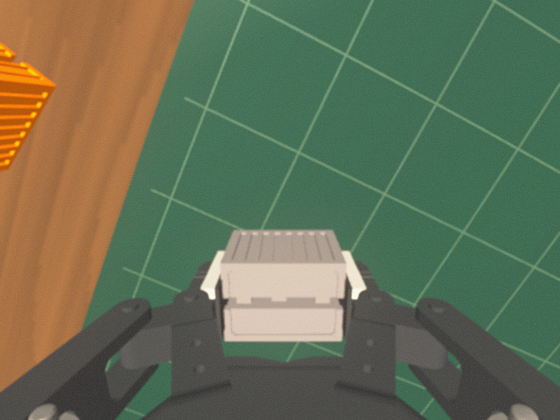

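```bash
python3 -m crank '[{"dp":[0,0,-1.5],"yaw":0},{"dp":[0,0,-3],"yaw":0},{"dp":[0,0,-3],"yaw":0},{"dp":[-0.28,3.65,-1.5],"yaw":0},{"dp":[-0.28,3.65,0],"yaw":0},{"dp":[-0.28,3.65,0],"yaw":0},{"dp":[-0.28,3.65,0],"yaw":0},{"dp":[-0.28,3.65,0],"yaw":0},{"dp":[-0.28,3.65,0],"yaw":0},{"dp":[-0.28,3.65,0],"yaw":0}]'
python3 -m crank '[{"dp":[-0.28,3.65,0],"yaw":0},{"dp":[-0.28,3.65,0],"yaw":0},{"dp":[-0.28,3.65,0],"yaw":0},{"dp":[0,0,0],"yaw":0.121},{"dp":[0,0,0],"yaw":0.121},{"dp":[0,0,0],"yaw":0.121},{"dp":[0,0,0],"yaw":0.121},{"dp":[0,0,0],"yaw":0.121},{"dp":[0,0,0],"yaw":0.121},{"dp":[0,0,0],"yaw":0}]'
python3 - <<'E'
from h import *
a=np.radians(-16.2);Y=np.array([-np.sin(a),np.cos(a)]); C=np.array([.6031,-.1041])-.001*Y
go(C[0],C[1],.1965,-16.2)
p,im=snap('wrist','g_over')
E
```

```text
time: 7.35
ee_pos: [0.5641, -0.0035, 0.2688]
eef_rot: [0.0, 0.976, 0.22, 0.0]
wrist_force: [0.5, 0.4, -0.8]
gripper_width: 0.549
time: 8.35
ee_pos: [0.6031, -0.1044, 0.2687]
eef_rot: [-0.0, 0.99, -0.142, 0.0]
wrist_force: [-0.2, -0.1, -0.6]
gripper_width: 0.549
heading -16.30: dp cm [-0.01  0.07  7.22]
heading -16.20: dp cm [-0.01  0.07  7.22]
yaw rad -0.0018
t 8.35 F [-0.2 -0.1 -0.6] w 0.5488 pos [ 0.6031 -0.1044  0.2687]
```

View pics/g_over.png

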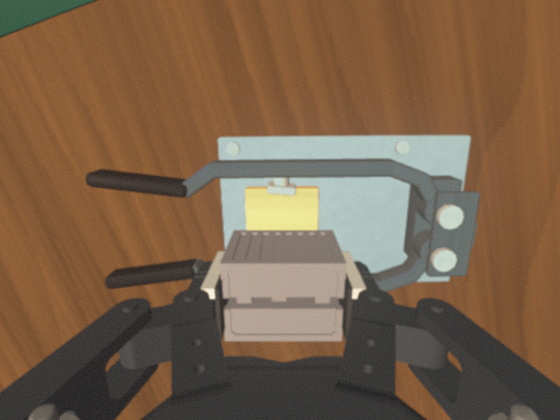

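```bash
python3 -m crank '[{"dp":[0,0.07,1.2],"yaw":0},{"dp":[0,0,1.5],"yaw":0},{"dp":[0,0,1.5],"yaw":0},{"dp":[0,0,1],"yaw":0},{"dp":[0,0,0.7],"yaw":0},{"dp":[0,0,0.5],"yaw":0},{"dp":[0,0,0.4],"yaw":0},{"dp":[0,0,0.2],"yaw":0},{"dp":[0,0,0.1],"yaw":0},{"dp":[0,0,0],"yaw":0}]'
python3 - <<'E'
from h import *
p,im=snap('wrist','h_in'); p,im2=snap('scene','h_sc'); crop(im2,160,160,140,100,5,"h_scz")
go(.6031,-.1041,.1964,-16.2)
E
```

```text
time: 9.4
ee_pos: [0.603, -0.1053, 0.197]
eef_rot: [0.0, 0.99, -0.141, 0.0]
wrist_force: [0.0, 1.4, -0.5]
gripper_width: 0.556
heading -16.22: dp cm [-0.03 -0.12  0.08]
heading -16.20: dp cm [-0.03 -0.12  0.08]
yaw rad -0.0003
t 9.50 F [ 0.2  0.3 -0.5] w 0.5514 pos [ 0.6031 -0.1053  0.1972]
```

View pics/h_in.png

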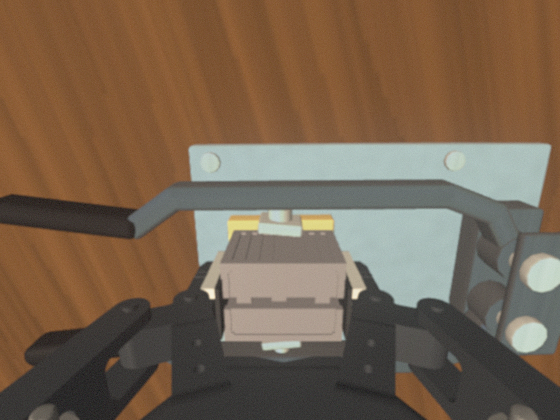

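View pics/h_scz.png

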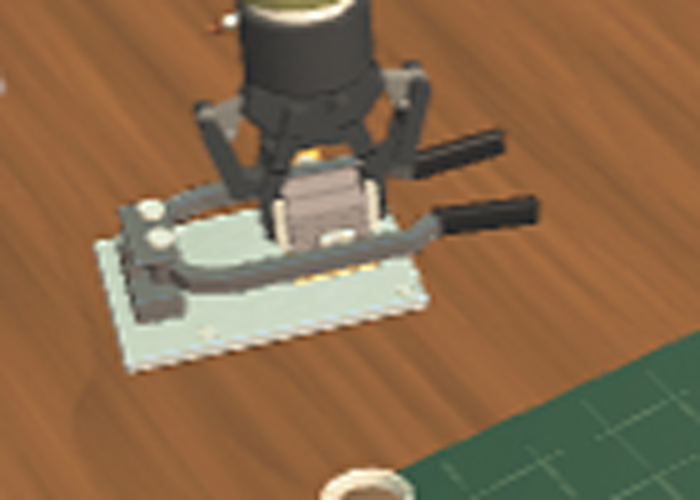

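```bash
python3 -m crank '[{"dp":[0,0,0.04],"yaw":0},{"dp":[0,0,0.04],"yaw":0},{"dp":[0,0,0.02],"yaw":0},{"dp":[0,0,0],"yaw":0},{"dp":[0,0,0],"yaw":0},{"dp":[0,0,0],"yaw":0},{"dp":[0,0,0],"yaw":0},{"dp":[0,0,0],"yaw":0},{"dp":[0,0,0],"yaw":0},{"dp":[0,0,0],"yaw":0}]'
```

```text
time: 10.5
ee_pos: [0.6031, -0.1053, 0.1964]
eef_rot: [0.0, 0.99, -0.141, 0.0]
wrist_force: [-2.0, 1.2, 5.6]
gripper_width: 0.547
```

```bash
python3 -m crank '[{"dp":[0,0,0],"yaw":0},{"dp":[0,0,0],"yaw":0},{"dp":[0,0,0],"yaw":0},{"dp":[0,0,0],"yaw":0},{"dp":[0,0,0],"yaw":0},{"dp":[0,0,-1],"yaw":0},{"dp":[0,0,-2],"yaw":0},{"dp":[0,0,-3],"yaw":0},{"dp":[0,0,-3],"yaw":0},{"dp":[0,0,-1],"yaw":0}]' 0.75
python3 - <<'E'
from h import *
a=np.radians(-16.2);X=np.array([np.cos(a),np.sin(a)]); C=np.array([.6031,-.1041])-.072*X
go(C[0],C[1],.298,-106.2)
p,im=snap('wrist','i_after')
E
```

```text
time: 11.5
ee_pos: [0.6038, -0.1051, 0.3]
eef_rot: [0.0, 0.99, -0.141, 0.003]
wrist_force: [1.2, 0.7, -0.6]
gripper_width: 0.749
heading -16.21: dp cm [-7.29 -0.07  0.2 ]
heading -106.20: dp cm [-0.08  7.29  0.2 ]
yaw rad 1.5707
t 11.50 F [ 1.2  0.7 -0.6] w 0.7492 pos [ 0.6038 -0.1051  0.3   ]
```

View pics/i_after.png

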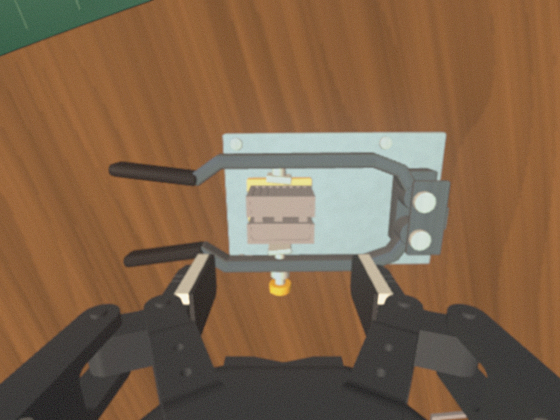

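```bash
python3 -m crank '[{"dp":[0,0,0],"yaw":0.145},{"dp":[0,0,0],"yaw":0.145},{"dp":[0,0,0],"yaw":0.145},{"dp":[0,0,0],"yaw":0.145},{"dp":[0,0,0],"yaw":0.145},{"dp":[0,0,0],"yaw":0.145},{"dp":[0,0,0],"yaw":0.145},{"dp":[0,0,0],"yaw":0.145},{"dp":[0,0,0],"yaw":0.145},{"dp":[0,0,0],"yaw":0.145}]' 1
python3 -m crank '[{"dp":[0,0,0],"yaw":0.121},{"dp":[0,0,0],"yaw":0},{"dp":[-0.02,2.43,0],"yaw":0},{"dp":[-0.03,2.43,0],"yaw":0},{"dp":[-0.03,2.43,0],"yaw":0},{"dp":[0,0,1],"yaw":0},{"dp":[0,0,1],"yaw":0},{"dp":[0,0,0.5],"yaw":0},{"dp":[0,0,0],"yaw":0},{"dp":[0,0,0],"yaw":0}]'
python3 - <<'E'
from h import *
a=np.radians(-16.2);X=np.array([np.cos(a),np.sin(a)]); C=np.array([.6031,-.1041])-.072*X
go(C[0],C[1],.19,-106.2)
p,im=snap('wrist','j_grip')
E
```

```text
time: 12.55
ee_pos: [0.6027, -0.1053, 0.2949]
eef_rot: [-0.0, -0.645, 0.764, 0.0]
wrist_force: [0.7, 0.2, -0.5]
gripper_width: 0.998
time: 13.55
ee_pos: [0.5336, -0.0843, 0.2705]
eef_rot: [-0.0, -0.6, 0.8, 0.0]
wrist_force: [0.5, -0.1, -0.2]
gripper_width: 1.0
heading -106.20: dp cm [-0.03 -0.03  8.05]
heading -106.20: dp cm [-0.03 -0.03  8.05]
yaw rad -0.0000
t 13.55 F [ 0.5 -0.1 -0.2] w 0.9997 pos [ 0.5336 -0.0843  0.2705]
```

View pics/j_grip.png

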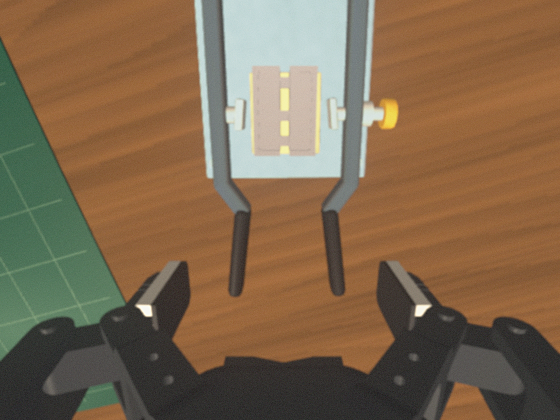

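Run:
```python
from h import *
im=cv2.imread("pics/j_grip.png"); p=dict(np.load("pics/j_grip.npz")); T,R,s=tool()
g=cv2.cvtColor(im,cv2.COLOR_BGR2GRAY)
for v in (235,255,275):
    m=np.where(g[v,225:350]<50)[0]+225
    L=m[m<285];Rr=m[m>285]
    P=(cast(p,[(L.min(),v),(L.max(),v),(Rr.min(),v),(Rr.max(),v)],.046)-T)@R
    print(v,L.min(),L.max(),Rr.min(),Rr.max(),(P[:,:2]*1000).round(1).tolist(), (P[:,0].mean()*1000).round(1))
# bed center and pads
P=(cast(p,[(285,67.)],.056)-T)@R; print(P)
```

```text
Traceback (most recent call last):
ValueError: zero-size array to reduction operation minimum which has no identity
```

Run:
```python
from h import *
im=cv2.imread("pics/j_grip.png"); p=dict(np.load("pics/j_grip.npz")); T,R,s=tool()
g=im[:,:,2]
for v in (235,255,275):
    m=np.where(g[v,222:352]<75)[0]+222
    L=m[m<285];Rr=m[m>285]
    P=(cast(p,[(L.min(),v),(L.max(),v),(Rr.min(),v),(Rr.max(),v)],.046)-T)@R
    print(v,L.min(),L.max(),Rr.min(),Rr.max(),(P[:,:2]*1000).round(1).tolist(), (P[:,0].mean()*1000).round(1))
```

```text
235 234 247 325 338 [[-32.6, 3.1], [-24.2, 3.1], [26.3, 3.1], [34.7, 3.2]] 1.1
255 232 245 327 340 [[-34.6, 17.2], [-26.0, 17.2], [28.2, 17.3], [36.8, 17.3]] 1.1
275 231 243 329 342 [[-36.0, 32.0], [-27.9, 32.0], [30.1, 32.0], [38.9, 32.0]] 1.3
```

```bash
python3 -m crank '[{"dp":[0.1,0,0],"yaw":0},{"dp":[0,0,1.5],"yaw":0},{"dp":[0,0,1.5],"yaw":0},{"dp":[0,0,1.5],"yaw":0},{"dp":[0,0,1.5],"yaw":0},{"dp":[0,0,1],"yaw":0},{"dp":[0,0,0.6],"yaw":0},{"dp":[0,0,0.35],"yaw":0},{"dp":[0,0,0],"yaw":0},{"dp":[0,0,0],"yaw":0}]'
python3 - <<'E'
from h import *
p,im=snap('wrist','k_low')
T,R,s=tool(); print(T,s["wrist_force"],s["gripper_width"])
E
```

```text
time: 14.6
ee_pos: [0.5332, -0.0851, 0.1918]
eef_rot: [0.0, -0.6, 0.8, -0.0]
wrist_force: [-0.2, 0.1, -0.1]
gripper_width: 1.001
[ 0.53318632 -0.08511526  0.19187874] [ 0.58151151 -0.00196728  0.13736279] 0.9988716133014551
```

View pics/k_low.png

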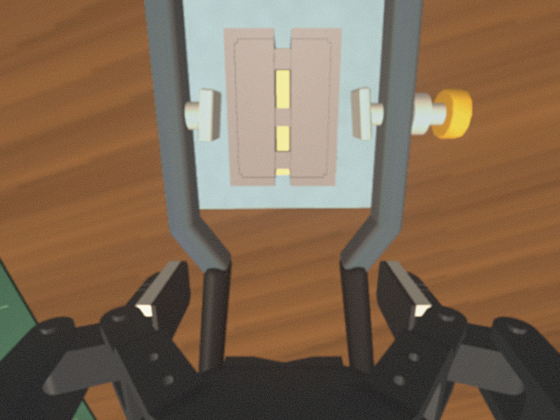

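```bash
python3 -m crank '[{"dp":[0,0,0],"yaw":0},{"dp":[0,0,0],"yaw":0},{"dp":[0,0,0],"yaw":0},{"dp":[0,0,0],"yaw":0},{"dp":[0,0,0],"yaw":0},{"dp":[0,0,0],"yaw":0},{"dp":[0,0,0],"yaw":0},{"dp":[0,0,0],"yaw":0},{"dp":[0,0,0],"yaw":0},{"dp":[0,0,0],"yaw":0}]' 0.65
python3 - <<'E'
from h import *
p,im=snap('wrist','l_1')
T,R,s=tool(); print(T,s["wrist_force"],s["gripper_width"])
E
```

```text
time: 15.65
ee_pos: [0.533, -0.0851, 0.1913]
eef_rot: [0.0, -0.6, 0.8, -0.0]
wrist_force: [2.8, -1.1, 1.3]
gripper_width: 0.649
[ 0.5329459  -0.08514188  0.19132037] [ 1.23651889 -0.76995347  1.53454983] 0.6446484505937894
```

View pics/l_1.png

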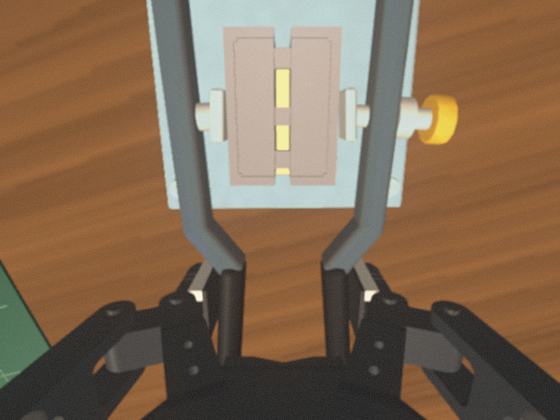

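```bash
cat >> h.py <<'E'
def look(f):
    p,im=snap('wrist',f); T,R,s=tool()
    print("t %.2f F"%s["time"],s["wrist_force"].round(1),"w %.4f"%s["gripper_width"],T.round(4))
    crop(im,180,10,220,190,3.6,f+"z")
E
python3 -m crank '[{"dp":[0,0,0],"yaw":0},{"dp":[0,0,0],"yaw":0},{"dp":[0,0,0],"yaw":0},{"dp":[0,0,0],"yaw":0},{"dp":[0,0,0],"yaw":0},{"dp":[0,0,0],"yaw":0},{"dp":[0,0,0],"yaw":0},{"dp":[0,0,0],"yaw":0},{"dp":[0,0,0],"yaw":0},{"dp":[0,0,0],"yaw":0}]' 0.52
python3 -c "
from h import *
look('l_2')"
```

```text
time: 16.7
ee_pos: [0.5328, -0.0851, 0.1912]
eef_rot: [-0.0, -0.6, 0.8, 0.0]
wrist_force: [-0.8, 0.6, 2.0]
gripper_width: 0.519
t 16.75 F [-1.9  1.3  2.1] w 0.5192 [ 0.5328 -0.0851  0.1912]
```

View pics/l_2z.png

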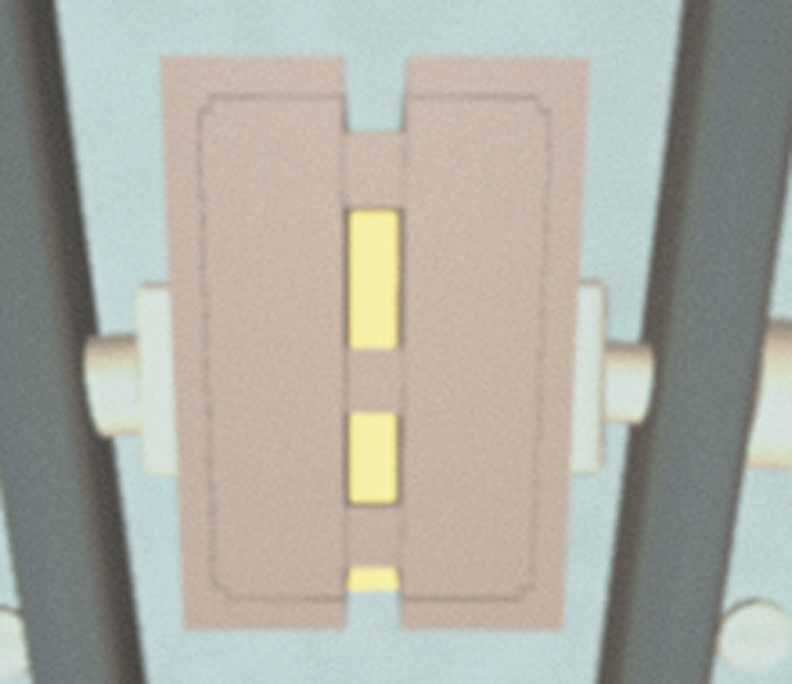

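```bash
cat >> h.py <<'E'
def slot(f):
    im=cv2.resize(cv2.imread(f"pics/{f}.png"),None,fx=4,fy=4,interpolation=cv2.INTER_CUBIC)
    h=cv2.cvtColor(im,cv2.COLOR_BGR2HSV)
    m=cv2.inRange(h,(20,60,130),(40,255,255)); m[:, :4*200]=0; m[:,4*360:]=0; m[4*200:]=0
    out=[]
    for c in cv2.findContours(m,cv2.RETR_EXTERNAL,cv2.CHAIN_APPROX_NONE)[0]:
        if cv2.contourArea(c)>300: (a,b),(w,hh),an=cv2.minAreaRect(c); out.append((round(a/4,1),round(b/4,1),round(min(w,hh)/4,2)))
    print("slots",out)
E
python3 -m crank '[{"dp":[0,0,0],"yaw":0},{"dp":[0,0,0],"yaw":0},{"dp":[0,0,0],"yaw":0},{"dp":[0,0,0],"yaw":0},{"dp":[0,0,0],"yaw":0},{"dp":[0,0,0],"yaw":0},{"dp":[0,0,0],"yaw":0},{"dp":[0,0,0],"yaw":0},{"dp":[0,0,0],"yaw":0},{"dp":[0,0,0],"yaw":0}]' 0.48
python3 -c "
from h import *
slot('l_2');look('l_3');slot('l_3')"
```

```text
time: 17.75
ee_pos: [0.5328, -0.0851, 0.1914]
eef_rot: [-0.0, -0.6, 0.8, 0.0]
wrist_force: [-3.1, 0.6, 5.9]
gripper_width: 0.483
slots [(283.5, 170.4, 6.25), (283.5, 137.2, 14.5), (283.8, 87.4, 15.0)]
t 17.80 F [-2.5  1.3  4.5] w 0.4784 [ 0.5328 -0.0851  0.1914]
slots [(284.9, 170.6, 5.75), (284.5, 138.1, 12.5), (284.5, 88.5, 13.0)]
```

View pics/l_3z.png

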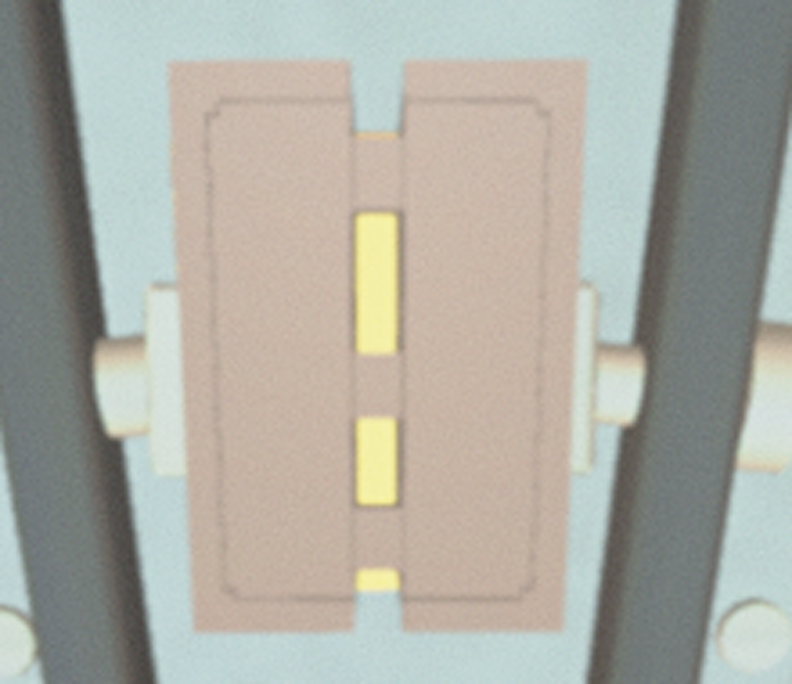

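```bash
python3 -m crank '[{"dp":[0,0,0],"yaw":0},{"dp":[0,0,0],"yaw":0},{"dp":[0,0,0],"yaw":0},{"dp":[0,0,0],"yaw":0},{"dp":[0,0,0],"yaw":0},{"dp":[0,0,0],"yaw":0},{"dp":[0,0,0],"yaw":0},{"dp":[0,0,0],"yaw":0},{"dp":[0,0,0],"yaw":0},{"dp":[0,0,0],"yaw":0}]' 0.465
python3 -c "
from h import *
look('l_4');slot('l_4')"
```

```text
time: 18.8
ee_pos: [0.5329, -0.085, 0.1916]
eef_rot: [-0.0, -0.6, 0.8, 0.0]
wrist_force: [-3.9, 0.1, 7.3]
gripper_width: 0.47
t 18.85 F [-3.5  0.8  7.6] w 0.4675 [ 0.5328 -0.085   0.1916]
slots [(285.1, 170.5, 5.5), (284.8, 138.6, 11.0), (284.5, 89.0, 11.5), (229.3, 68.9, 1.54)]
```

```bash
python3 -m crank '[{"dp":[0,0,0],"yaw":0},{"dp":[0,0,0],"yaw":0},{"dp":[0,0,0],"yaw":0},{"dp":[0,0,0],"yaw":0},{"dp":[0,0,0],"yaw":0},{"dp":[0,0,0],"yaw":0},{"dp":[0,0,0],"yaw":0},{"dp":[0,0,0],"yaw":0},{"dp":[0,0,0],"yaw":0},{"dp":[0,0,0],"yaw":0}]' 0.45
python3 -c "
from h import *
look('l_5');slot('l_5')"
```

```text
time: 19.85
ee_pos: [0.5328, -0.085, 0.1917]
eef_rot: [-0.0, -0.6, 0.8, 0.0]
wrist_force: [-5.1, 0.3, 9.5]
gripper_width: 0.453
t 19.90 F [-5.6  0.9  8.4] w 0.4540 [ 0.5328 -0.085   0.1917]
slots [(285.2, 170.6, 5.25), (234.3, 157.6, 2.9), (284.9, 139.1, 9.18), (284.4, 89.6, 9.75), (229.8, 68.9, 2.84)]
```

```bash
python3 -m crank '[{"dp":[0,0,0],"yaw":0},{"dp":[0,0,0],"yaw":0},{"dp":[0,0,0],"yaw":0},{"dp":[0,0,0],"yaw":0},{"dp":[0,0,0],"yaw":0},{"dp":[0,0,0],"yaw":0},{"dp":[0,0,0],"yaw":0},{"dp":[0,0,0],"yaw":0},{"dp":[0,0,0],"yaw":0},{"dp":[0,0,0],"yaw":0}]' 0.437
python3 -c "
from h import *
look('l_6');slot('l_6')"
```

```text
time: 20.9
ee_pos: [0.5328, -0.085, 0.1918]
eef_rot: [-0.0, -0.6, 0.8, 0.0]
wrist_force: [-5.0, 2.1, 11.0]
gripper_width: 0.441
t 20.95 F [-5.7  2.3 10.1] w 0.4378 [ 0.5328 -0.085   0.1918]
slots [(285.4, 170.8, 5.0), (234.8, 157.8, 3.92), (284.8, 139.5, 7.68), (284.4, 90.0, 7.99), (338.5, 68.4, 2.52), (230.3, 68.8, 3.83)]
```

View pics/l_6.png

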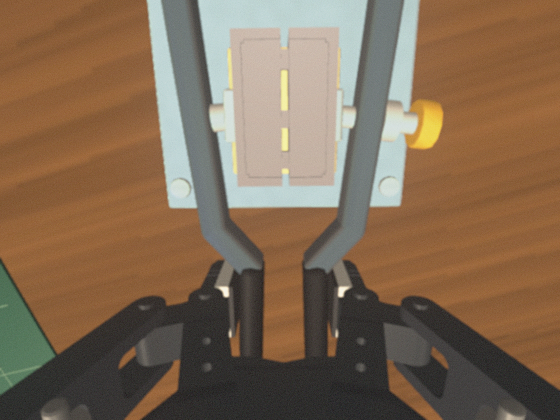

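```bash
python3 -m crank '[{"dp":[0,0,0],"yaw":0},{"dp":[0,0,0],"yaw":0},{"dp":[0,0,0],"yaw":0},{"dp":[0,0,0],"yaw":0},{"dp":[0,0,0],"yaw":0},{"dp":[0,0,0],"yaw":0},{"dp":[0,0,0],"yaw":0},{"dp":[0,0,0],"yaw":0},{"dp":[0,0,0],"yaw":0},{"dp":[0,0,0],"yaw":0}]' 0.426
python3 -c "
from h import *
look('l_7');slot('l_7')"
```

```text
time: 21.95
ee_pos: [0.5329, -0.085, 0.1918]
eef_rot: [-0.0, -0.6, 0.8, -0.0]
wrist_force: [-4.3, 1.4, 8.7]
gripper_width: 0.427
t 22.00 F [-4.4  1.6  8.4] w 0.4274 [ 0.5329 -0.085   0.1918]
slots [(285.1, 171.1, 4.75), (235.3, 158.0, 4.9), (334.8, 157.2, 3.15), (284.9, 139.9, 6.25), (284.3, 90.6, 6.14), (230.6, 68.8, 4.6), (337.8, 68.4, 3.62)]
```

Resistance is dropping (past the peak), with about 3 mm closed. I'll continue in small steps.

```bash
python3 -m crank '[{"dp":[0,0,0],"yaw":0},{"dp":[0,0,0],"yaw":0},{"dp":[0,0,0],"yaw":0},{"dp":[0,0,0],"yaw":0},{"dp":[0,0,0],"yaw":0},{"dp":[0,0,0],"yaw":0},{"dp":[0,0,0],"yaw":0},{"dp":[0,0,0],"yaw":0},{"dp":[0,0,0],"yaw":0},{"dp":[0,0,0],"yaw":0}]' 0.417
python3 -c "
from h import *
look('l_8');slot('l_8')"
```

```text
time: 23.0
ee_pos: [0.5329, -0.0851, 0.1913]
eef_rot: [-0.0, -0.6, 0.8, 0.0]
wrist_force: [-2.2, 0.0, 3.5]
gripper_width: 0.416
t 23.05 F [-2.3  0.9  3.4] w 0.4212 [ 0.5329 -0.0851  0.1913]
slots [(236.6, 158.3, 8.43), (333.7, 157.7, 5.55), (231.4, 68.8, 6.81), (335.9, 68.1, 7.72)]
```

View pics/l_8z.png

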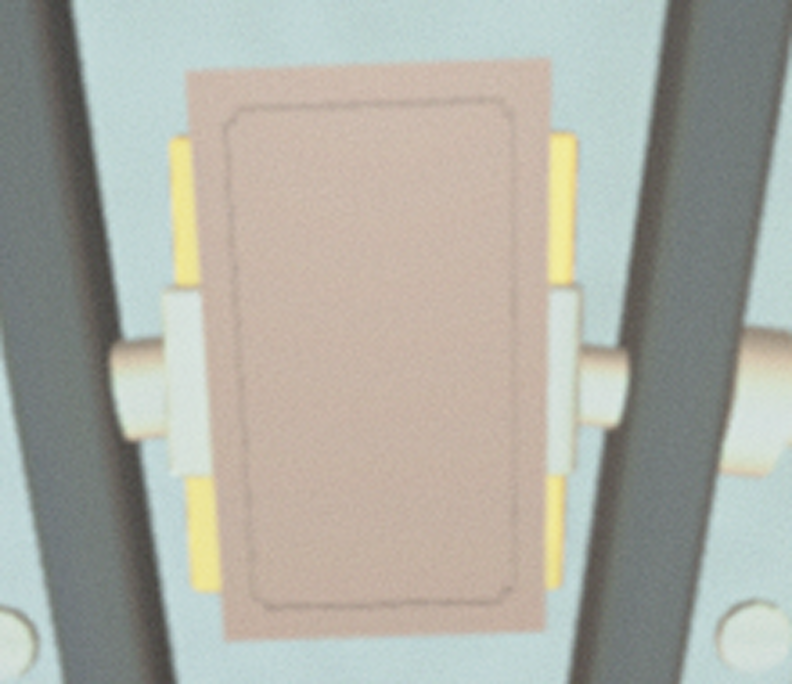

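The halves have snapped fully shut: the split and its yellow slots are gone and the force dropped. Now I open the fingers and lift away.

```bash
python3 -m crank '[{"dp":[0,0,0],"yaw":0},{"dp":[0,0,0],"yaw":0},{"dp":[0,0,0],"yaw":0},{"dp":[0,0,0],"yaw":0},{"dp":[0,0,0],"yaw":0},{"dp":[0,0,0],"yaw":0},{"dp":[0,0,0],"yaw":0},{"dp":[0,0,0],"yaw":0},{"dp":[0,0,0],"yaw":0},{"dp":[0,0,0],"yaw":0}]' 0.7
python3 -m crank '[{"dp":[0,0,0],"yaw":0},{"dp":[0,0,0],"yaw":0},{"dp":[0,0,0],"yaw":0},{"dp":[0,0,0],"yaw":0},{"dp":[0,0,0],"yaw":0},{"dp":[0,0,-1],"yaw":0},{"dp":[0,0,-2],"yaw":0},{"dp":[0,0,-3],"yaw":0},{"dp":[0,0,-2],"yaw":0},{"dp":[0,0,0],"yaw":0}]' 1
python3 -c "
from h import *
look('m_1'); go(.6031,-.1041,.27,-16.2)"
```

```text
time: 24.05
ee_pos: [0.533, -0.0851, 0.1914]
eef_rot: [0.0, -0.6, 0.8, -0.0]
wrist_force: [1.8, 0.1, -3.0]
gripper_width: 0.697
time: 25.05
ee_pos: [0.534, -0.0851, 0.2751]
eef_rot: [0.002, -0.6, 0.8, -0.002]
wrist_force: [-1.0, -0.6, -0.1]
gripper_width: 1.003
t 25.10 F [-0.4 -0.1 -0.6] w 1.0000 [ 0.5334 -0.0851  0.2733]
heading -106.23: dp cm [-0.12 -7.22  0.33]
heading -16.20: dp cm [ 7.22 -0.12  0.33]
yaw rad -1.5713
t 25.10 F [-0.4 -0.1 -0.6] w 1.0000 pos [ 0.5334 -0.0851  0.2733]
```

View pics/m_1.png

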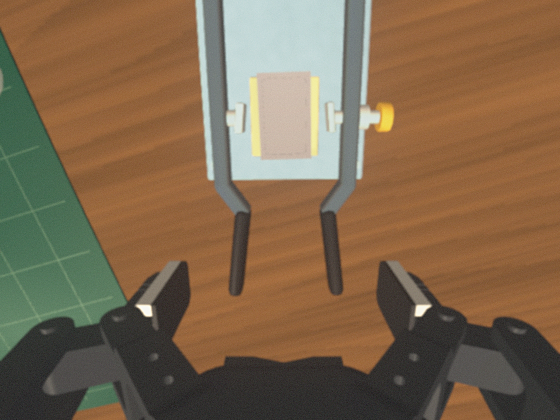

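Run:
```python
from h import *
im=cv2.imread("pics/m_1.png"); crop(im,220,50,130,130,5,"m_1q")
p=dict(np.load("pics/m_1.npz"))
P=cast(p,[(257,73),(309,71),(313,157),(261,159.5)],.056)[:,:2]; C=P.mean(0); print(C)
print([round(np.linalg.norm(P[i]-P[(i+1)%4])*1000,1) for i in range(4)])
for i,j in((3,0),(2,1)): d=P[j]-P[i]; print(np.degrees(np.arctan2(d[1],d[0])))
a=np.radians(-16.2);X=np.array([np.cos(a),np.sin(a)]);d=C-[.6031,-.1041];print(d@X,d@[-X[1],X[0]])
```

```text
[ 0.60322176 -0.10541025]
[np.float64(28.6), np.float64(47.3), np.float64(30.6), np.float64(47.6)]
-14.64500689098494
-12.217814339029239
0.0004824745466001067 -0.0012242524386269495
```

View pics/m_1q.png

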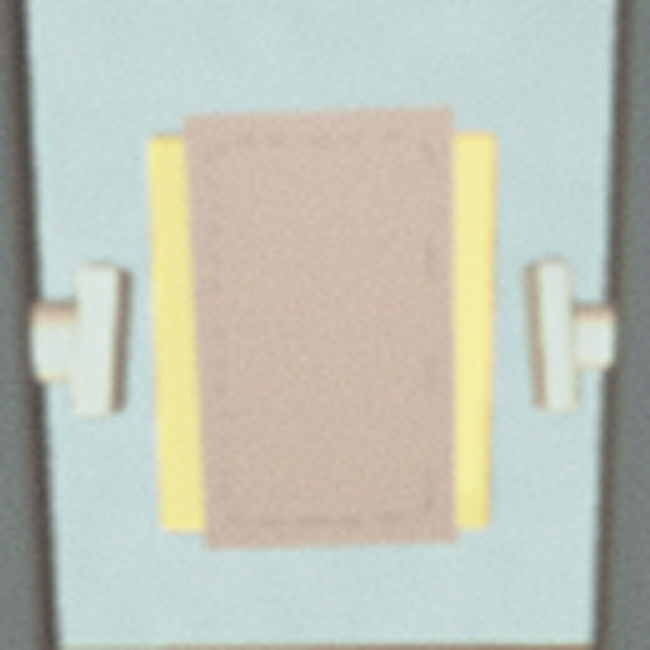

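```bash
python3 -c "
from h import *
go(.6033,-.1054,.28,-14.2)"
python3 -m crank '[{"dp":[0,-2.4,0],"yaw":0},{"dp":[0,-2.4,0],"yaw":0},{"dp":[0,-2.4,0],"yaw":0},{"dp":[0,0,0],"yaw":-0.146},{"dp":[0,0,0],"yaw":-0.146},{"dp":[0,0,0],"yaw":-0.146},{"dp":[0,0,0],"yaw":-0.146},{"dp":[0,0,0],"yaw":-0.146},{"dp":[0,0,0],"yaw":-0.146},{"dp":[0,0,0],"yaw":-0.146}]' 0.75
python3 -m crank '[{"dp":[0,0,0],"yaw":-0.146},{"dp":[0,0,0],"yaw":-0.146},{"dp":[0,0,0],"yaw":-0.146},{"dp":[0,0,0],"yaw":-0.146},{"dp":[0,0,0],"yaw":0},{"dp":[0,0,0.5],"yaw":0},{"dp":[0,0,1],"yaw":0},{"dp":[0,0,1],"yaw":0},{"dp":[0,0,0.5],"yaw":0},{"dp":[0,0,0],"yaw":0}]'
python3 -c "
from h import *
p,im=snap('wrist','n_1');go(.6033,-.1054,.1965,-14.2)"
```

```text
heading -106.23: dp cm [-0.01 -7.28 -0.67]
heading -14.20: dp cm [ 7.27  0.25 -0.67]
yaw rad -1.6062
t 25.10 F [-0.4 -0.1 -0.6] w 1.0000 pos [ 0.5334 -0.0851  0.2733]
time: 26.1
ee_pos: [0.6017, -0.1052, 0.2704]
eef_rot: [0.0, 0.916, -0.401, -0.001]
wrist_force: [0.5, -0.1, 0.0]
gripper_width: 0.746
time: 27.1
ee_pos: [0.6017, -0.1051, 0.24]
eef_rot: [-0.0, 0.992, -0.124, -0.001]
wrist_force: [0.2, -0.2, -1.1]
gripper_width: 0.746
heading -14.23: dp cm [ 0.14 -0.01  4.42]
heading -14.20: dp cm [ 0.14 -0.01  4.42]
yaw rad -0.0005
t 27.15 F [-0.2  0.   0.1] w 0.7495 pos [ 0.6019 -0.1051  0.2407]
```

View pics/n_1.png

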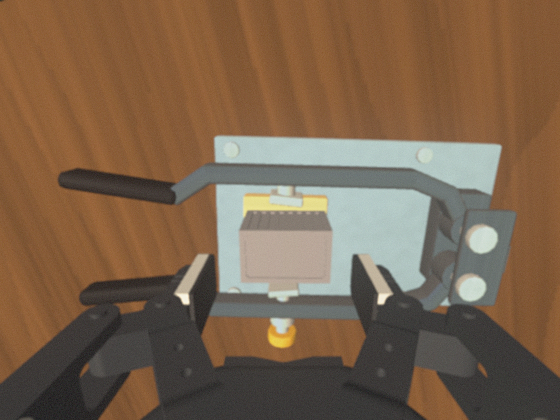

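```bash
python3 -m crank '[{"dp":[0.14,0,0.5],"yaw":0},{"dp":[0,0,1],"yaw":0},{"dp":[0,0,1],"yaw":0},{"dp":[0,0,1],"yaw":0},{"dp":[0,0,0.5],"yaw":0},{"dp":[0,0,0.35],"yaw":0},{"dp":[0,0,0],"yaw":0},{"dp":[0,0,0],"yaw":0},{"dp":[0,0,0],"yaw":0},{"dp":[0,0,0],"yaw":0}]'
python3 -m crank '[{"dp":[0,0,0],"yaw":0},{"dp":[0,0,0],"yaw":0},{"dp":[0,0,0],"yaw":0},{"dp":[0,0,0],"yaw":0},{"dp":[0,0,0],"yaw":0},{"dp":[0,0,0],"yaw":0},{"dp":[0,0,0],"yaw":0},{"dp":[0,0,0],"yaw":0},{"dp":[0,0,0],"yaw":0},{"dp":[0,0,0],"yaw":0}]' 0.4
python3 -c "
from h import *
p,im=snap('wrist','o_1');go(.52,.24,.26,-14.2)"
```

```text
time: 28.15
ee_pos: [0.6035, -0.1056, 0.1982]
eef_rot: [0.0, 0.992, -0.124, 0.0]
wrist_force: [-0.2, -0.1, -0.3]
gripper_width: 0.744
time: 29.15
ee_pos: [0.6037, -0.1055, 0.1984]
eef_rot: [0.0, 0.992, -0.124, 0.001]
wrist_force: [0.1, 0.3, 6.0]
gripper_width: 0.549
heading -14.21: dp cm [-16.59 -31.44  -6.16]
heading -14.20: dp cm [-16.59 -31.45  -6.16]
yaw rad -0.0001
t 29.20 F [ 0.1 -0.5  5.4] w 0.5552 pos [ 0.6037 -0.1056  0.1984]
```

View pics/o_1.png

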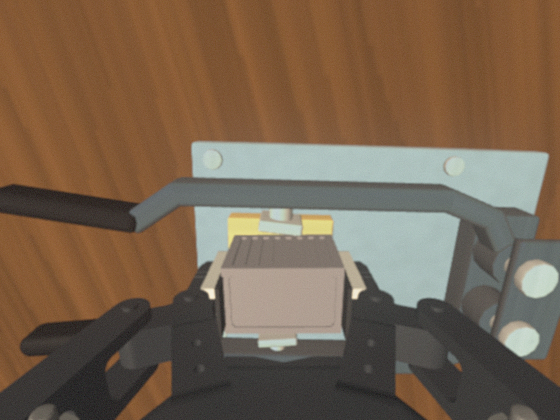

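```bash
python3 -m crank '[{"dp":[0,0,-1],"yaw":0},{"dp":[0,0,-2],"yaw":0},{"dp":[0,0,-2],"yaw":0},{"dp":[0,0,-2],"yaw":0},{"dp":[-1.66,-3.14,0],"yaw":0},{"dp":[-1.66,-3.14,0],"yaw":0},{"dp":[-1.66,-3.14,0],"yaw":0},{"dp":[-1.66,-3.14,0],"yaw":0},{"dp":[-1.66,-3.14,0],"yaw":0},{"dp":[-1.66,-3.14,0],"yaw":0}]'
python3 -m crank '[{"dp":[-1.66,-3.14,0],"yaw":0},{"dp":[-1.66,-3.14,0],"yaw":0},{"dp":[-1.66,-3.14,0],"yaw":0},{"dp":[-1.66,-3.14,0],"yaw":0},{"dp":[0,0,0],"yaw":0},{"dp":[0,0,2],"yaw":0},{"dp":[0,0,2],"yaw":0},{"dp":[0,0,1.5],"yaw":0},{"dp":[0,0,0],"yaw":0},{"dp":[0,0,0],"yaw":0}]'
python3 -c "
from h import *
p,im=snap('wrist','q_1');go(.52,.24,.1804,-14.2);p,im=snap('top','q_top');crop(im,90,110,260,190,3,'q_topz')"
```

```text
time: 30.2
ee_pos: [0.5524, 0.1027, 0.2682]
eef_rot: [0.0, 0.992, -0.124, -0.0]
wrist_force: [0.6, 0.0, -0.7]
gripper_width: 0.55
time: 31.2
ee_pos: [0.5197, 0.2395, 0.2131]
eef_rot: [0.0, 0.992, -0.124, -0.0]
wrist_force: [-0.3, -0.2, -0.7]
gripper_width: 0.554
heading -14.22: dp cm [ 0.   -0.03  3.33]
heading -14.20: dp cm [ 0.01 -0.03  3.33]
yaw rad -0.0003
t 31.25 F [ 0.4  0.3 -0.7] w 0.5528 pos [0.5199 0.2397 0.2137]
```

View pics/q_1.png

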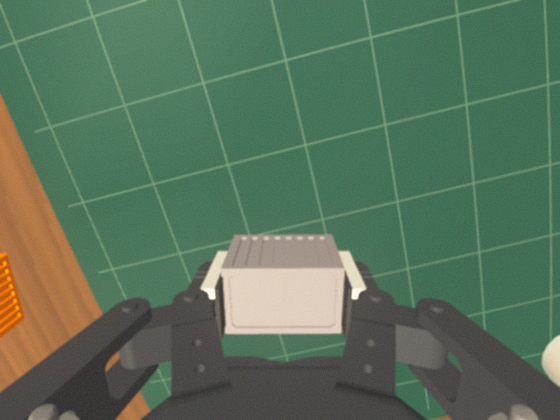

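View pics/q_topz.png

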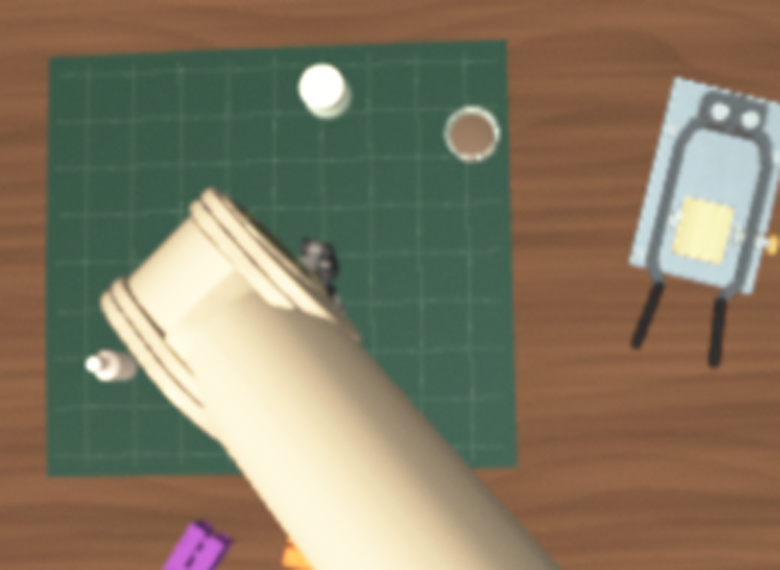

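```bash
python3 -m crank '[{"dp":[0,0,1],"yaw":0},{"dp":[0,0,1],"yaw":0},{"dp":[0,0,0.6],"yaw":0},{"dp":[0,0,0.4],"yaw":0},{"dp":[0,0,0.2],"yaw":0},{"dp":[0,0,0.05],"yaw":0},{"dp":[0,0,0.05],"yaw":0},{"dp":[0,0,0],"yaw":0},{"dp":[0,0,0],"yaw":0},{"dp":[0,0,0],"yaw":0}]'
```

```text
time: 32.3
ee_pos: [0.5195, 0.2398, 0.1804]
eef_rot: [0.0, 0.992, -0.124, 0.0]
wrist_force: [-3.0, -1.3, 6.8]
gripper_width: 0.551
```

In contact with the mat (Fz is about 7 N). I release and retreat.

```bash
python3 -m crank '[{"dp":[0,0,0],"yaw":0},{"dp":[0,0,0],"yaw":0},{"dp":[0,0,0],"yaw":0},{"dp":[0,0,0],"yaw":0},{"dp":[0,0,0],"yaw":0},{"dp":[0,0,-1],"yaw":0},{"dp":[0,0,-2],"yaw":0},{"dp":[0,0,-3],"yaw":0},{"dp":[0,0,-3],"yaw":0},{"dp":[0,0,-1],"yaw":0}]' 0.8
python3 -c "
from h import *
p,im=snap('wrist','r_1')"
python3 -m crank '[{"dp":[0,2,-1],"yaw":0},{"dp":[0,3.5,0],"yaw":0},{"dp":[0,3.5,0],"yaw":0},{"dp":[0,3.5,0],"yaw":0},{"dp":[0,3.5,0],"yaw":0},{"dp":[0,3.5,0],"yaw":0},{"dp":[0,3.5,0],"yaw":0},{"dp":[0,3.5,0],"yaw":0},{"dp":[0,1.5,0],"yaw":0},{"dp":[0,0,0],"yaw":0}]'
python3 -c "
from h import *
p,im=snap('top','r_top');crop(im,90,110,260,190,3,'r_topz');p,im=snap('scene','r_sc');p,im=snap('wrist','r_w');print(tool()[2]['time'],tool()[2]['wrist_force'])"
```

```text
time: 33.3
ee_pos: [0.5201, 0.2403, 0.2836]
eef_rot: [-0.001, 0.992, -0.124, 0.002]
wrist_force: [0.8, 0.6, 0.9]
gripper_width: 0.803
time: 34.35
ee_pos: [0.45, -0.0342, 0.2891]
eef_rot: [0.0, 0.992, -0.126, -0.001]
wrist_force: [0.1, 0.7, -0.7]
gripper_width: 0.796
34.5 [-0.47903825 -0.12988883 -0.5223405 ]
```

View pics/r_1.png

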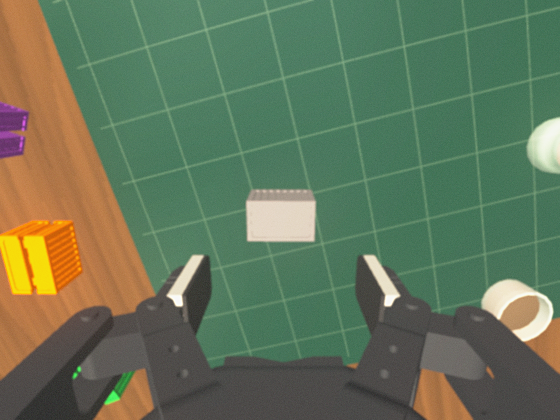

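View pics/r_topz.png

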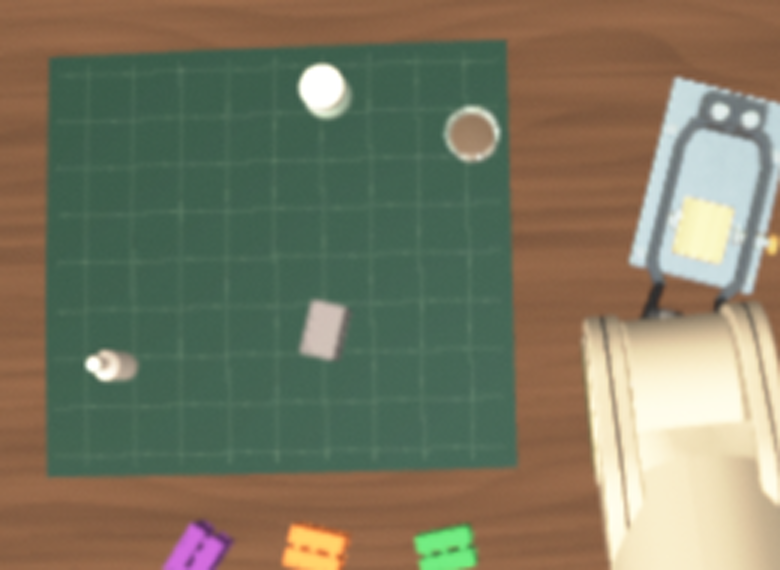

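View pics/r_sc.png

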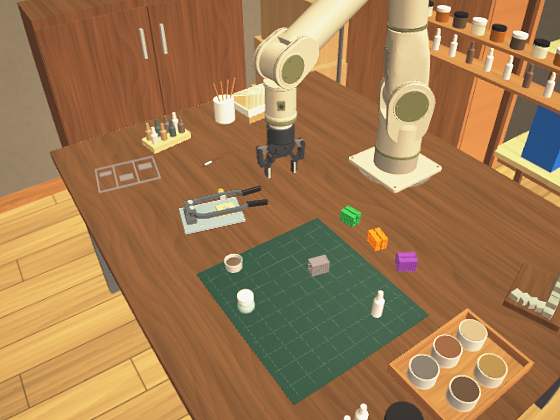

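The container stands shut on a free spot of the mat. The squeezer is open, the bystanders haven't moved, and the arm is clear of everything.

```bash
python3 -c "
from cell import robot
print(robot.close_job())"
```

```text
the job is handed in; nothing more can be done
None
```

The container is snapped shut and standing upright on a free spot of the mat. I handed the job in at about 34.5 s of the 69 s allowed.

- **Loading:** I gripped the container by its ends and stood it between the open pads. In the wrist picture the right pad face stood about 27.4 mm from the bed's middle, so the pads were about 52 mm apart.
- **Squeezing:** I closed the handles in small steps, with a wrist picture after nearly every one. The split narrowed steadily, the wrist force eased just past 3 mm, and at opening 0.417 the halves snapped shut. I stopped there, and the handles sprang open when I released them.
- **Placing:** I lifted it out by its ends and set it down at about x 0.52, y 0.24 m.

**Last checks:** The pictures show the container closed, the levers open, and the jar, dropper bottle, tub and look-alikes where they were. I did not check the brush closely, but the arm never went near it. The gripper touched nothing at hand-in, and the wrist force read near zero.

**Differences and limits:**
- The container turned about 2° on the bed when it snapped, and I matched that turn when gripping it again.
- The force at the pads could not be measured directly. That the plastic was not crushed rests on stopping within a step of about 0.8 mm at the handles and on how the container looks.

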